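# Close the specimen tub once nothing stands above its rim

## Robot

A 7-joint arm with a two-finger parallel gripper is mounted at the origin on a cart in front of the work surface, level with it; the furniture and walls round the work are solid. World frame = base frame: x ahead of the robot, y to its left, z up, the work surface at z = 0. Lengths are in m, angles in rad, forces in N, time in s.
With the tool pointing down it reaches from about 0.425 to 0.875 m from the base axis. Payload 4.7 kg.
Tool frame: the origin (TCP) lies at the centre of the arm's flange, where the gripper is bolted on; the fingertips stand 182 mm ahead of it and the grasp point (between the pads) lies 164 mm ahead of it; z points along the fingers, y is the line along which they close (so a half turn about z gives the same grasp; the last joint's range is limited). The gripper opens to 87 mm and grips with 3 to 60 N. Pads are 19 mm wide; open, the fingers measure 117 mm over their backs; the gripper's body (75 mm by 190 mm) begins 51 mm behind the grasp point.
Start: joints at [-1.114, 0.321, -0.07, 1.45, 0.023, 1.371, -0.057], TCP at [0.279, 0.587, 0.405] pointing down, gripper open.
Joint ranges: [-2.86, 2.86], [-0.3, 2.09], [-1.38, 1.24], [0.06, 2.45], [-1.56, 4.7], [0.09, 2.05], [-2.69, 2.69]. Speed limits (rad/s): [2.57, 2.57, 3.14, 3.14, 3.14, 3.14, 3.14].

## Interface

Orientations are given as a 3x3 rotation matrix whose columns are the frame's x, y, z axes.
In Python, from cell import arm, eyes gives the robot as it stands.
- The arm moves only by the shell command python3 -m crank 'ROWS' [OPENING]. ROWS is JSON, a list of rows, each an object with "delta_pos": the shift along the world's x, y, z scaled (see below), a list of three; "rotation": the turn, a rotation vector about the world's x, y, z scaled (see below), a list of three. In form: [{"delta_pos": [x, y, z], "rotation": [ax, ay, az]}, ...]. A call has 1 to 20 rows; each row is the pose to reach, as a shift and turn from the pose commanded when the call began; what a row does not reach only later rows make up. The controller multiplies each number of a shift by 0.1 m and each number of a turn by 90 degrees. A row lasts 1/12 s, in which the tool goes at most 41.7 mm and 7.16 degrees, less where a joint would pass 70% of its speed; a pose out of reach is approached as far as the arm can. A call with a number of a shift or a turn outside -1 to 1 is refused whole. A call with a gripper value outside its range is refused whole. OPENING is the closure, from -1 (fully open) to 1 (shut), set as the call begins (- or left out, the last holds). The fingers move at their own pace and stop on an object; the grip force is fixed at half the most. Time passes only in rows, so rows that repeat a pose let the fingers close. It gives the time, the measured TCP pose, the force, the opening and the grip force at its end, in the units of the state.
- arm.state(): the state, without advancing time (a new reading comes with each control period).
- eyes.capture(name): name is "scene" or "side" or "wrist"; returns a dict with "image" (384x512x3 uint8, blue, green, red), "intrinsics" (3x3 intrinsics, pixels), "R" (3x3) and "t" (3): a world point X has camera coordinates R X + t; the wrist camera has in their place "mount" (4x4, takes a point from camera to tool coordinates, whose origin is the TCP and whose axes are the flange's). Camera axes: x right, y down, z forward; pixel columns grow to the right and rows downward; lengths in m; the calibration is good to about 2 mm. A picture is of the moment at which its call begins: read the wrist's pose just before it. There is no depth.
- arm.finish_job(): hands the job in; it is judged then, once.
The state is a dict: "clock": time; "qpos": joint angles; "joint_vel": joint speeds; "joint_torque": joint torques, N m; "ee_pos": TCP position; "orientation": TCP orientation; "wrist_force": force on the tool from outside, world axes, zero at the start; "wrist_torque": the same for the moment, N m; "opening": opening from 0.0 (shut) to 1.0 (fully open); "gripper_force": force on a finger pad.
Only numpy, scipy, OpenCV 4.12 (cv2) and the standard library are available. Lean on these libraries where they do the work, as an engineer would, in place of code of your own. Each camera call takes 0.05 s, during which the arm holds its last target. There are 200 camera calls.

## Task

Get the open white tub on the desk ready for collection. Its lid cannot go on because one of the things inside stands taller than the rim: take that one out and stand it upright on the desk beside the tub, leaving the small carton inside. Then put the lid on the tub, handle up, so that it sits flat and fully down on the rim.

Things in the scene. Friction and masses are not known exactly. Their poses are not given: they have to be found in the camera images.
- tub: Open white rectangular plastic tub, rounded corners, 221 (x) x 144 (y) x 72 mm over the rim, in the left or right half of the desk; fixed. Origin: centre of its underside, on the desk, z up, x along its long side. Inner floor 3 mm up, inside 204 x 126 mm, rim 72 mm up. The lid seats only if nothing in it reaches above 64 mm (8 mm below the rim).
- lid: Loose white lid, 0.2 kg, flat on the desk across from the tub. Plate 242 (x) x 164 mm, 4 thick, over a 176 x 100 plug, 8 deep (13 mm play all round in the tub). Origin: centre of plug's underside, z up, x along long side. Plate top 12 mm up. Handle bar over the middle along x: 90 long, 16 wide, 18 high, centre 40 mm up. Seated: origin 64 mm above the tub's, long sides parallel (either way round).
- bottle: White round plastic bottle with a wide black screw cap (fixed to it), standing upright in one end of the tub, under 0.1 kg: diameter 50 mm up to 100 mm height, cap 45 mm, 133 mm high, top about 64 mm above the tub's rim. Origin: centre of its underside, z up. The desk midway between tub and lid, 0.52 m ahead of the robot, is clear.
- carton: Small closed box, 66 x 70 x 46 mm, lying in the other end of the tub, below the rim; it stays there. Origin: centre of its underside, z up.
Mind the look-alikes: they are no part of the job. Of the things that look like the carton, take the one that is farthest to the robot's right at the start.

How it is judged:
On the way:
1. the bottle stands upright on the desk outside the tub (height (world z) of bottle below 0.02 m and angle between bottle's own z axis and vertical below 0.17 rad and horizontal distance between bottle and tub above 0.092 m and linear speed of bottle below 0.03 m/s), for 0.2 s.
At the end, for the whole second after the job is handed in: The bottle stands upright (within 10 degrees) and still on the desk outside the tub. The lid lies seated on the tub: fully down to within 3 mm, level within 2 degrees, centred within 22 mm, its long side along the tub's within about 11 degrees (either way round). The carton is still in the tub (all of step 1 and z of lid in the frame of tub between 0.058 and 0.067 m and horizontal distance between lid and tub below 0.022 m and angle between lid's own z axis and vertical below 0.035 rad and angle between the x axis of lid and the x axis of tub, either way round below 0.2 rad and linear speed of lid below 0.03 m/s and horizontal distance between carton and tub below 0.088 m and height (world z) of carton below 0.025 m); the robot touches nothing.
It also fails if it takes over 64 s, if anything falls off the work surface, if the arm or the gripper's body presses on something with over 40 N, if the wrist force passes 120 N, or if a joint passes its speed limit or range.

## Working session

There is one attempt and no reset: what is moved stays moved. The work goes in short steps, Python scripts to look and compute and a shell command to move; the robot and the scene stay as the last step left them, time stands still between calls to the robot, and variables do not carry over. Pictures are saved under pics/ and viewed, at most 10 in all, crops included, and the job is handed in when it is done.

```bash
mkdir -p pics; ls; cat > h.py <<'E'
import numpy as np,cv2
from cell import arm,eyes
def cap(n,save):
    s=arm.state(); c=eyes.capture(n); cv2.imwrite('pics/'+save,c['image'])
    K=np.array(c['intrinsics'])
    if n=='wrist':
        M=np.array(c['mount']);T=np.eye(4);T[:3,:3]=s['orientation'];T[:3,3]=s['ee_pos'];W=T@M
        R=W[:3,:3].T;t=-R@W[:3,3]
    else: R=np.array(c['R']);t=np.array(c['t'])
    np.savez('pics/'+save[:-4]+'.npz',K=K,R=R,t=t); return c['image']
def px(save,u,v,z):
    d=np.load('pics/'+save+'.npz');r=d['R'].T@np.linalg.inv(d['K'])@[u,v,1];o=-d['R'].T@d['t']
    return (o+r*(z-o[2])/r[2]).round(4)
def proj(save,X):
    d=np.load('pics/'+save+'.npz');p=d['K']@(d['R']@np.array(X)+d['t']);return p[:2]/p[2]
E
python3 - <<'E'
from h import *
a=cap('scene','s1.png');b=cap('side','d1.png');c=cap('wrist','w1.png')
cv2.imwrite('pics/all.png',cv2.resize(np.vstack([np.hstack([a,b])]),(800,300)))
s=arm.state();print(s)
E
```

```text
pics
{'clock': 0.15, 'qpos': array([-1.11392175,  0.32166154, -0.07009891,  1.45140994,  0.02261817,
        1.37080139, -0.05688581]), 'joint_vel': array([ 0.00011767, -0.00157269,  0.00129358, -0.00451026, -0.00071217,
       -0.00043437,  0.00088712]), 'joint_torque': array([ 1.72296418e-04, -4.91797864e+01, -4.04512100e-01, -3.12882364e+01,
       -6.41053542e-02,  4.03860072e-02,  1.06276379e-04]), 'ee_pos': array([0.27844827, 0.58716657, 0.40389933]), 'orientation': array([[-9.03590378e-01,  4.28397162e-01, -5.47578913e-04],
       [ 4.28397500e-01,  9.03589316e-01, -1.38941220e-03],
       [-1.00433786e-04, -1.49004093e-03, -9.99998885e-01]]), 'wrist_force': array([ 0.86266541, -0.01560555,  0.25655785]), 'wrist_torque': array([0.06108922, 0.04357438, 0.02984345]), 'gripper_force': 0.0, 'opening': 1.0014783562979597}
```

View pics/s1.png

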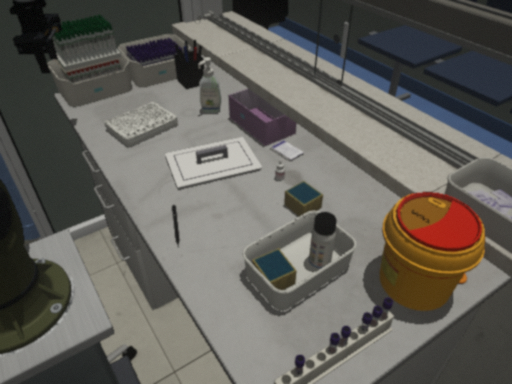

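View pics/d1.png

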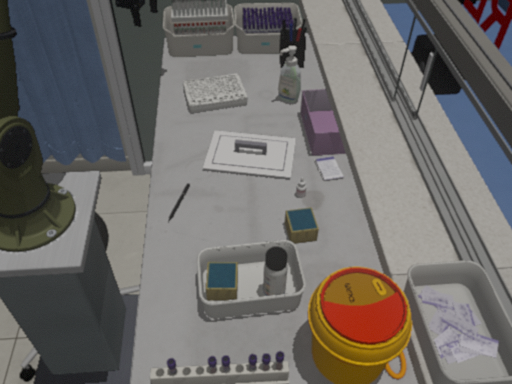

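The scene view shows the tub at about (300,258), with the bottle (322,238) in its far end and the carton (272,268) in its near end. The lid is at (212,162). In the side view the tub is at (250,278), the cap top at (276,253) and the lid at (251,153). I'll enlarge both side-view regions.

```bash
python3 - <<'E'
from h import *
a=cv2.imread('pics/d1.png')
f=lambda x0,y0:cv2.resize(a[y0:y0+100,x0:x0+133],(800,600),interpolation=cv2.INTER_CUBIC)
t=cv2.resize(a[228:328,185:318],None,fx=5,fy=5,interpolation=cv2.INTER_CUBIC)
l=cv2.resize(a[125:185,195:305],None,fx=5,fy=5,interpolation=cv2.INTER_CUBIC)
cv2.imwrite('pics/ct.png',t);cv2.imwrite('pics/cl.png',l)
E
```

```text
(no output)
```

View pics/ct.png

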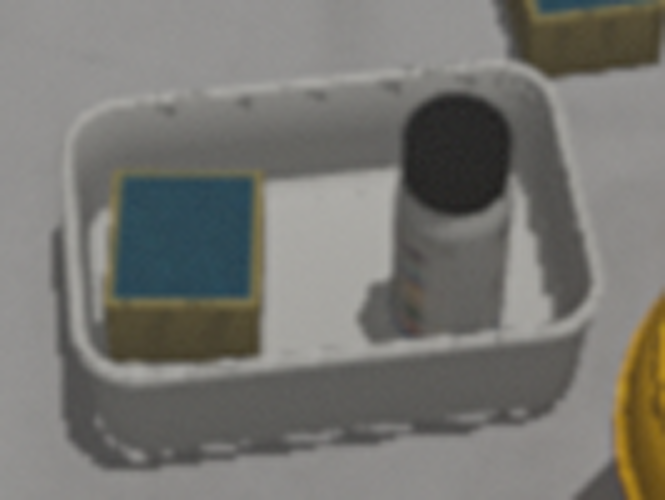

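View pics/cl.png

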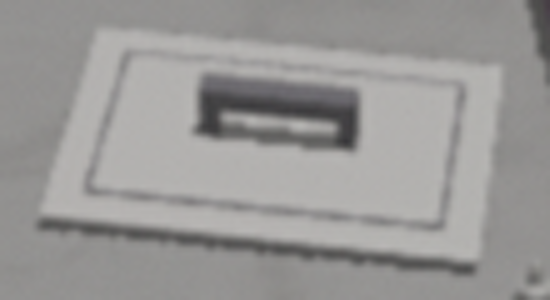

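The tub crop gives rim corners at about (62,110), (545,58), (613,331) and (92,387), with the cap top around (458,145). In the lid crop the plate corners are (97,28), (502,66), (478,262) and (40,218).

```bash
python3 - <<'E'
from h import *
T=[px('d1',185+u/5,228+v/5,.072) for u,v in [(62,110),(545,58),(613,331),(92,387)]]
L=[px('d1',195+u/5,125+v/5,.012) for u,v in [(97,28),(502,66),(478,262),(40,218)]]
for n,Q in(('tub',T),('lid',L)):
    Q=np.array(Q);d=Q[1]-Q[0]+Q[2]-Q[3];print(n,Q.mean(0),np.degrees(np.arctan2(d[1],d[0])),[np.linalg.norm(Q[i]-Q[i-1]).round(3) for i in range(4)])
for v in (143,):
  b=px('d1',185+458/5,228+v/5,.133);print('bottle',b)
th=np.linspace(0,6.28,60)
E_=np.array([proj('d1',[b[0]+.0225*np.cos(t),b[1]+.0225*np.sin(t),.133]) for t in th])
print('ellipse crop',(E_.min(0)-[185,228])*5,(E_.max(0)-[185,228])*5)
print('carton',px('d1',185+183/5,228+237/5,.049))
s=arm.state();
c=eyes.capture('wrist');print(c['mount'])
E
```

```text
tub [ 0.5391   -0.253575  0.072   ] 3.2770238850123556 [np.float64(0.139), np.float64(0.214), np.float64(0.141), np.float64(0.211)]
lid [0.571275 0.1869   0.012   ] -12.310988592453826 [np.float64(0.165), np.float64(0.24), np.float64(0.165), np.float64(0.239)]
bottle [ 0.5897 -0.265   0.133 ]
ellipse crop [401.7489671   98.16852715] [514.17243383 189.38934212]
carton [ 0.477  -0.2446  0.049 ]
[[-2.99697586e-04 -9.65243900e-01 -2.61350577e-01  7.19885654e-02]
 [ 9.99999751e-01 -1.22237417e-04 -6.95267605e-04 -4.92990568e-04]
 [ 6.39155995e-04 -2.61350720e-01  9.65243696e-01  2.02863190e-02]
 [ 0.00000000e+00  0.00000000e+00  0.00000000e+00  1.00000000e+00]]
```

```bash

R='1'; 
python3 -m crank '[{"delta_pos":[1,-1,0],"rotation":[0,0,0]},{"delta_pos":[1,-1,0],"rotation":[0,0,0]},{"delta_pos":[1,-1,0],"rotation":[0,0,0]},{"delta_pos":[1,-1,0],"rotation":[0,0,0]}]' -1
python3 -m crank '[{"delta_pos":[1,-1,0],"rotation":[0,0,0]},{"delta_pos":[1,-1,0],"rotation":[0,0,0]},{"delta_pos":[1,-1,0],"rotation":[0,0,0]},{"delta_pos":[1,-1,0],"rotation":[0,0,0]}]'
```

```text
clock: 0.53
ee_pos: [0.384, 0.482, 0.4047]
orientation: [[-0.9, 0.436, 0.003], [0.436, 0.9, -0.003], [-0.004, -0.002, -1.0]]
wrist_force: [1.0, -0.7, -0.5]
opening: 0.997
gripper_force: 0.0
clock: 0.87
ee_pos: [0.4834, 0.3811, 0.4048]
orientation: [[-0.9, 0.436, 0.003], [0.436, 0.9, -0.003], [-0.004, -0.002, -1.0]]
wrist_force: [0.6, -0.6, 0.0]
opening: 0.998
gripper_force: 0.0
```

```bash

python3 -m crank '[{"delta_pos":[0.5,-1,0],"rotation":[0,0,0]},{"delta_pos":[0.5,-1,0],"rotation":[0,0,0]},{"delta_pos":[0.5,-1,0],"rotation":[0,0,0]}]' | head -2
python3 -m crank '[{"delta_pos":[0.3,-1,0],"rotation":[0,0,0]},{"delta_pos":[0.3,-1,0],"rotation":[0,0,0]},{"delta_pos":[0.3,-1,0],"rotation":[0,0,0]}]' | head -2
python3 -m crank '[{"delta_pos":[0.2,-1,0],"rotation":[0,0,0]},{"delta_pos":[0.2,-1,0],"rotation":[0,0,0]},{"delta_pos":[0.2,-1,0],"rotation":[0,0,0]}]' | head -2
python3 -m crank '[{"delta_pos":[0,-1,0],"rotation":[0,0,0]},{"delta_pos":[0,-1,0],"rotation":[0,0,0]},{"delta_pos":[0,-1,0],"rotation":[0,0,0]}]' | head -2
python3 -m crank '[{"delta_pos":[0,-1,0],"rotation":[0,0,0]},{"delta_pos":[0,-1,0],"rotation":[0,0,0]},{"delta_pos":[0,-1,0],"rotation":[0,0,0]}]' | head -2
python3 -m crank '[{"delta_pos":[0,-1,0],"rotation":[0,0,0]},{"delta_pos":[0,-1,0],"rotation":[0,0,0]},{"delta_pos":[0,-1,0],"rotation":[0,0,0]}]' | head -2
python3 -m crank '[{"delta_pos":[0,-0.4,0],"rotation":[0,0,0]},{"delta_pos":[0,-0.4,0],"rotation":[0,0,0]},{"delta_pos":[0,-0.4,0],"rotation":[0,0,0]},{"delta_pos":[0,-0.4,0],"rotation":[0,0,0]}]' 
python3 - <<'E'
from h import *
a=cap('wrist','w2.png')
cv2.imwrite('pics/w2b.png',cv2.resize(a,(768,576)))
print(proj('w2',[.589,-.262,.136]),proj('w2',[.539,-.2535,.072]))
E
```

```text
clock: 1.12
ee_pos: [0.5303, 0.2831, 0.4047]
clock: 1.37
ee_pos: [0.56, 0.181, 0.4048]
clock: 1.62
ee_pos: [0.5792, 0.0805, 0.4049]
clock: 1.87
ee_pos: [0.5779, -0.0198, 0.405]
clock: 2.12
ee_pos: [0.5772, -0.1196, 0.405]
clock: 2.37
ee_pos: [0.5768, -0.2193, 0.4049]
clock: 2.7
ee_pos: [0.5786, -0.2524, 0.4044]
orientation: [[-0.903, 0.429, -0.0], [0.429, 0.903, 0.001], [0.001, 0.001, -1.0]]
wrist_force: [0.3, 0.4, -0.6]
opening: 0.997
gripper_force: 0.0
[251.37061515 211.21896303] [238.08457366 143.03134096]
```

View pics/w2b.png

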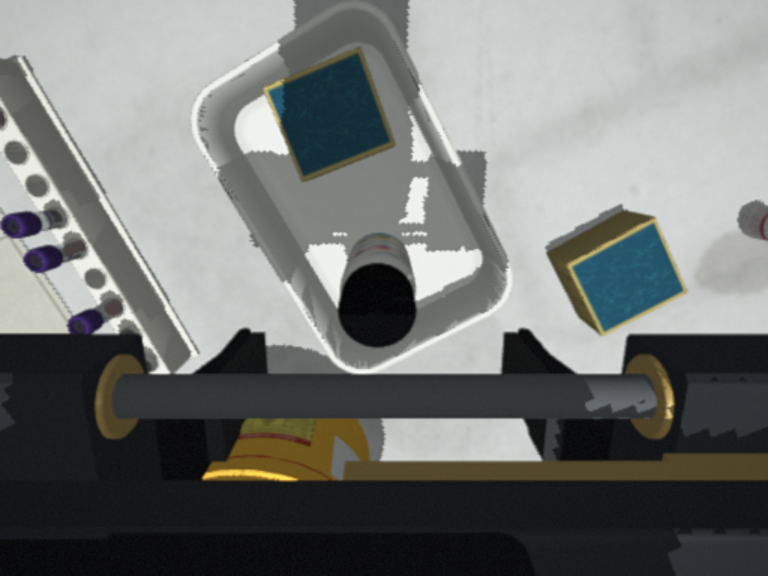

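The cap top is at (377,305) in the enlarged wrist view, about 7 px from the prediction in original pixels. The tub's outer rim is visible, with its carton end up and its bottle end beside the fingers. I'll refine both from this view.

```bash
python3 - <<'E'
from h import *
from scipy.optimize import least_squares
print('bottle',px('w2',377/1.5,305/1.5,.136), 'carton',px('w2',330/1.5,112/1.5,.049))
P={'y-':[(245,240),(290,316)],'y+':[(430,90),(490,215)],'x+':[(400,360),(480,320)],'x-':[(230,75),(320,22)]}
def f(p):
    x,y,a=p;c,s=np.cos(a),np.sin(a);r=[]
    for k,v in P.items():
        for u in v:
            q=px('w2',u[0]/1.5,u[1]/1.5,.072)[:2]-[x,y];l=[c*q[0]+s*q[1],-s*q[0]+c*q[1]]
            i='xy'.index(k[0]);r.append((1 if k[1]=='+' else -1)*l[i]-(.1105,.072)[i])
    return r
o=least_squares(f,[.54,-.25,.05]);print(o.x,np.round(o.fun*1000,1))
print(proj('s1',[.589,-.262,.136]))
E
```

```text
bottle [ 0.5828 -0.2591  0.136 ] carton [ 0.472 -0.242  0.049]
[ 0.53605689 -0.25255818  0.03913951] [ 3.2  3.9  3.   4.1 -2.5 -3.5 -2.9 -3.1]
[326.12066952 217.9408919 ]
```

```bash

python3 -m crank '[{"delta_pos":[0.06,-0.08,-0.4],"rotation":[0,0,0]},{"delta_pos":[0.06,-0.08,-0.7],"rotation":[0,0,0]},{"delta_pos":[0.06,-0.08,-0.9],"rotation":[0,0,0]},{"delta_pos":[0.06,-0.08,-0.9],"rotation":[0,0,0]}]' -1 | head -4
python3 -m crank '[{"delta_pos":[0,0,-0.2],"rotation":[0,0,0]},{"delta_pos":[0,0,-0.4],"rotation":[0,0,0]},{"delta_pos":[0,0,-0.53],"rotation":[0,0,0]},{"delta_pos":[0,0,-0.53],"rotation":[0,0,0]},{"delta_pos":[0,0,-0.53],"rotation":[0,0,0]}]'
python3 -m crank '[{"delta_pos":[0,0,0],"rotation":[0,0,0]},{"delta_pos":[0,0,0],"rotation":[0,0,0]},{"delta_pos":[0,0,0],"rotation":[0,0,0]},{"delta_pos":[0,0,0],"rotation":[0,0,0]},{"delta_pos":[0,0,0],"rotation":[0,0,0]},{"delta_pos":[0,0,0],"rotation":[0,0,0]},{"delta_pos":[0,0,0],"rotation":[0,0,0]},{"delta_pos":[0,0,0],"rotation":[0,0,0]}]' 1
```

```text
clock: 3.08
ee_pos: [0.5836, -0.2576, 0.3095]
orientation: [[-0.905, 0.426, -0.008], [0.426, 0.905, 0.004], [0.009, 0.0, -1.0]]
wrist_force: [-1.1, 0.3, -0.5]
clock: 3.5
ee_pos: [0.5849, -0.26, 0.2623]
orientation: [[-0.904, 0.427, -0.0], [0.427, 0.904, 0.0], [0.0, 0.0, -1.0]]
wrist_force: [-0.1, -0.3, 0.6]
opening: 0.997
gripper_force: 0.0
clock: 4.17
ee_pos: [0.5845, -0.2607, 0.2618]
orientation: [[-0.904, 0.428, 0.0], [0.428, 0.904, 0.0], [-0.0, 0.0, -1.0]]
wrist_force: [0.3, -0.4, 0.3]
opening: 0.537
gripper_force: 30.0
```

```bash

python3 -m crank '[{"delta_pos":[0,0,0.3],"rotation":[0,0,0]},{"delta_pos":[0,0,0.6],"rotation":[0,0,0]},{"delta_pos":[0,0,0.9],"rotation":[0,0,0]},{"delta_pos":[0,0,1],"rotation":[0,0,0]},{"delta_pos":[0,0,1],"rotation":[0,0,0]}]'
python3 -m crank '[{"delta_pos":[-0.1,0.3,0],"rotation":[0,0,0]},{"delta_pos":[-0.2,0.6,0],"rotation":[0,0,0]},{"delta_pos":[-0.3,1,0],"rotation":[0,0,0]}]'|head -2
python3 -m crank '[{"delta_pos":[-0.15,0.4,0],"rotation":[0,0,0]},{"delta_pos":[-0.35,0.7,0],"rotation":[0,0,0]},{"delta_pos":[-0.35,1,0],"rotation":[0,0,0]}]'|head -2
python3 -m crank '[{"delta_pos":[0,0.2,0],"rotation":[0,0,0]},{"delta_pos":[0,0.28,0],"rotation":[0,0,0]},{"delta_pos":[0,0.28,0],"rotation":[0,0,0]},{"delta_pos":[0,0.28,0],"rotation":[0,0,0]}]'
python3 -m crank '[{"delta_pos":[0,0,-0.3],"rotation":[0,0,0]},{"delta_pos":[0,0,-0.6],"rotation":[0,0,0]},{"delta_pos":[0,0,-0.8],"rotation":[0,0,0]},{"delta_pos":[0,0,-0.9],"rotation":[0,0,0]},{"delta_pos":[0,0,-0.95],"rotation":[0,0,0]},{"delta_pos":[0,0,-0.95],"rotation":[0,0,0]}]'
python3 - <<'E'
from h import *
a=cap('side','d3.png')
cv2.imwrite('pics/d3b.png',cv2.resize(a[150:330,150:390],(800,600)))
E
```

```text
clock: 4.58
ee_pos: [0.5852, -0.2614, 0.3652]
orientation: [[-0.903, 0.429, 0.006], [0.429, 0.904, -0.002], [-0.006, 0.001, -1.0]]
wrist_force: [1.1, 0.0, -1.6]
opening: 0.538
gripper_force: 30.0
clock: 4.83
ee_pos: [0.553, -0.1618, 0.3594]
clock: 5.08
ee_pos: [0.516, -0.0588, 0.3593]
clock: 5.42
ee_pos: [0.5194, -0.0336, 0.3607]
orientation: [[-0.903, 0.429, -0.002], [0.429, 0.903, -0.001], [0.001, -0.002, -1.0]]
wrist_force: [0.2, -0.5, -0.5]
opening: 0.54
gripper_force: 30.0
clock: 5.92
ee_pos: [0.5194, -0.034, 0.266]
orientation: [[-0.903, 0.43, -0.002], [0.43, 0.903, -0.001], [0.001, -0.001, -1.0]]
wrist_force: [0.1, -0.7, -0.6]
opening: 0.538
gripper_force: 30.0
```

View pics/d3b.png

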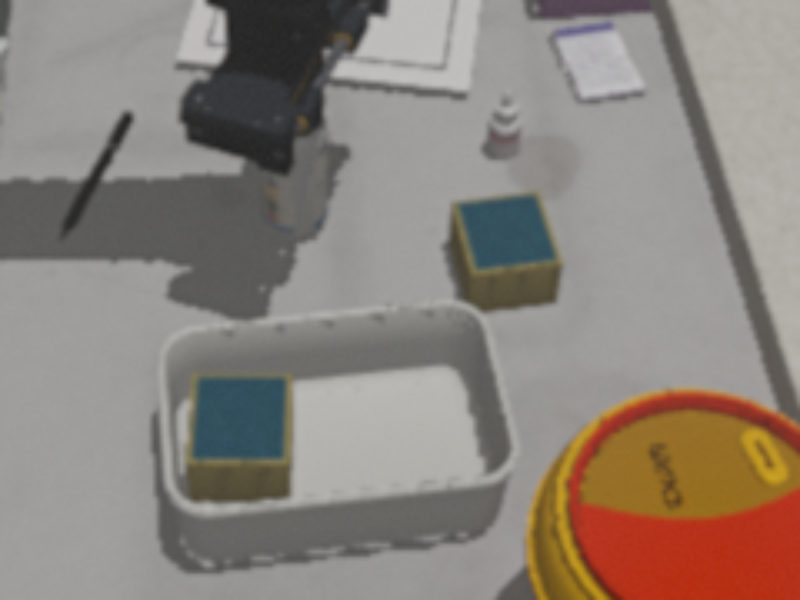

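The bottle hangs upright over clear desk at about (295,190), a few mm up, and the carton is still in the tub. I'll lower it to contact.

```bash

python3 -m crank '[{"delta_pos":[0,0,-0.02],"rotation":[0,0,0]},{"delta_pos":[0,0,-0.04],"rotation":[0,0,0]},{"delta_pos":[0,0,-0.05],"rotation":[0,0,0]},{"delta_pos":[0,0,-0.06],"rotation":[0,0,0]},{"delta_pos":[0,0,-0.06],"rotation":[0,0,0]}]'
```

```text
clock: 6.38
ee_pos: [0.5196, -0.0326, 0.261]
orientation: [[-0.904, 0.428, 0.0], [0.428, 0.904, 0.0], [-0.0, 0.0, -1.0]]
wrist_force: [-0.5, 0.6, -0.9]
opening: 0.543
gripper_force: 30.0
```

```bash

python3 -m crank '[{"delta_pos":[0,0,-0.02],"rotation":[0,0,0]},{"delta_pos":[0,0,-0.03],"rotation":[0,0,0]},{"delta_pos":[0,0,-0.03],"rotation":[0,0,0]}]' | sed -n '2p;4p'
python3 -m crank '[{"delta_pos":[0,0,0],"rotation":[0,0,0]},{"delta_pos":[0,0,0],"rotation":[0,0,0]},{"delta_pos":[0,0,0],"rotation":[0,0,0]},{"delta_pos":[0,0,0],"rotation":[0,0,0]},{"delta_pos":[0,0,0],"rotation":[0,0,0]},{"delta_pos":[0,0,0],"rotation":[0,0,0]}]' -1
python3 -m crank '[{"delta_pos":[0,0,0.3],"rotation":[0,0,0]},{"delta_pos":[0,0,0.6],"rotation":[0,0,0]},{"delta_pos":[0,0,1],"rotation":[0,0,0]},{"delta_pos":[0,0,1],"rotation":[0,0,0]}]' | sed -n 2p
```

```text
ee_pos: [0.52, -0.0327, 0.2587]
wrist_force: [-0.9, -0.7, 4.7]
clock: 7.13
ee_pos: [0.5194, -0.0327, 0.2576]
orientation: [[-0.904, 0.428, -0.0], [0.428, 0.904, 0.0], [0.0, -0.0, -1.0]]
wrist_force: [-0.1, 1.3, -0.1]
opening: 0.908
gripper_force: 0.0
ee_pos: [0.5218, -0.0331, 0.3653]
```

```bash

python3 -m crank '[{"delta_pos":[0.2,0.3,0],"rotation":[0,0,0.05]},{"delta_pos":[0.3,0.6,0.1],"rotation":[0,0,0.1]},{"delta_pos":[0.5,1,0.3],"rotation":[0,0,0.144]},{"delta_pos":[0.5,1,0.3],"rotation":[0,0,0.144]}]' -1 | sed -n 2p
python3 -m crank '[{"delta_pos":[0,0.4,0],"rotation":[0,0,0]},{"delta_pos":[0,0.7,0],"rotation":[0,0,0]},{"delta_pos":[0,1,0],"rotation":[0,0,0]}]' | sed -n 2p
python3 -m crank '[{"delta_pos":[0,0.2,0],"rotation":[0,0,0]},{"delta_pos":[0,0.2,0],"rotation":[0,0,0]},{"delta_pos":[0,0.2,0],"rotation":[0,0,0]},{"delta_pos":[0,0.2,0],"rotation":[0,0,0]}]' 
python3 - <<'E'
from h import *
a=cap('wrist','w4.png');b=cap('side','d4.png')[155:305,130:330]
cv2.imwrite('pics/w4b.png',np.hstack([a,cv2.resize(b,(288,384))]))
E
```

```text
ee_pos: [0.5713, 0.0746, 0.3899]
ee_pos: [0.5695, 0.169, 0.3877]
clock: 8.38
ee_pos: [0.5697, 0.1863, 0.3875]
orientation: [[-0.976, 0.216, 0.0], [0.216, 0.976, -0.001], [-0.0, -0.001, -1.0]]
wrist_force: [-0.5, -0.5, -0.5]
opening: 1.001
gripper_force: 0.0
```

View pics/w4b.png

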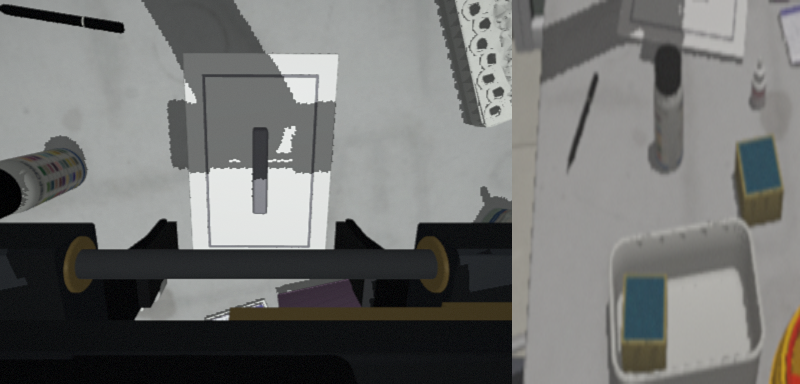

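The bottle stands upright on the desk. In the wrist view the handle bar's top spans (253–267, 127–213), centred at (260,170), and is nearly parallel to the image columns.

```bash
python3 - <<'E'
from h import *
c=px('w4',260,170,.049);a=px('w4',260.3,127,.049);b=px('w4',259.8,213,.049);d=b-a
print(a,b,(a+b)/2,c,np.degrees(np.arctan2(d[1],d[0])),np.linalg.norm(d))
L=np.array([px('w4',u,v,.012) for u,v in [(184,54),(338,54)]]);print(L,L.mean(0), np.degrees(np.arctan2(*(L[1]-L[0])[:2][::-1])))
E
```

```text
[0.5215 0.2006 0.049 ] [0.6094 0.181  0.049 ] [0.56545 0.1908  0.049  ] [0.5638 0.1911 0.049 ] -12.570211372555022 0.09005870307749284
[[0.4336 0.1387 0.012 ]
 [0.4684 0.2956 0.012 ]] [0.451   0.21715 0.012  ] 77.49439365808128
```

```bash

python3 -m crank '[{"delta_pos":[-0.03,0.045,-0.3],"rotation":[0,0,0]},{"delta_pos":[-0.03,0.045,-0.6],"rotation":[0,0,0]},{"delta_pos":[-0.03,0.045,-0.9],"rotation":[0,0,0]},{"delta_pos":[-0.03,0.045,-1],"rotation":[0,0,0]}]' -1 | sed -n 2p
python3 -m crank '[{"delta_pos":[0,0,-0.3],"rotation":[0,0,0]},{"delta_pos":[0,0,-0.6],"rotation":[0,0,0]},{"delta_pos":[0,0,-0.75],"rotation":[0,0,0]},{"delta_pos":[0,0,-0.81],"rotation":[0,0,0]},{"delta_pos":[0,0,-0.81],"rotation":[0,0,0]}]' | sed -n '2p;4p'
python3 -m crank '[{"delta_pos":[0,0,0],"rotation":[0,0,0]},{"delta_pos":[0,0,0],"rotation":[0,0,0]},{"delta_pos":[0,0,0],"rotation":[0,0,0]},{"delta_pos":[0,0,0],"rotation":[0,0,0]},{"delta_pos":[0,0,0],"rotation":[0,0,0]},{"delta_pos":[0,0,0],"rotation":[0,0,0]},{"delta_pos":[0,0,0],"rotation":[0,0,0]},{"delta_pos":[0,0,0],"rotation":[0,0,0]},{"delta_pos":[0,0,0],"rotation":[0,0,0]},{"delta_pos":[0,0,0],"rotation":[0,0,0]}]' 1
```

```text
ee_pos: [0.5651, 0.1899, 0.2834]
ee_pos: [0.5665, 0.1909, 0.206]
wrist_force: [-0.4, -0.8, 0.4]
clock: 10.07
ee_pos: [0.5665, 0.1918, 0.2067]
orientation: [[-0.977, 0.215, -0.0], [0.215, 0.977, 0.0], [0.0, -0.0, -1.0]]
wrist_force: [0.0, 0.9, -0.3]
opening: 0.322
gripper_force: 0.0
```

```bash

python3 -m crank '[{"delta_pos":[0,0,0],"rotation":[0,0,0]},{"delta_pos":[0,0,0],"rotation":[0,0,0]},{"delta_pos":[0,0,0],"rotation":[0,0,0]},{"delta_pos":[0,0,0],"rotation":[0,0,0]},{"delta_pos":[0,0,0],"rotation":[0,0,0]}]' 1 | tail -2
python3 -m crank '[{"delta_pos":[0,0,0.2],"rotation":[0,0,0]},{"delta_pos":[0,0,0.4],"rotation":[0,0,0]},{"delta_pos":[0,0,0.6],"rotation":[0,0,0]},{"delta_pos":[0,0,0.8],"rotation":[0,0,0]},{"delta_pos":[0,0,1],"rotation":[0,0,0]},{"delta_pos":[0,0,1],"rotation":[0,0,0]}]'
python3 -m crank '[{"delta_pos":[0,0,0.2],"rotation":[0,0,0]},{"delta_pos":[0,0,0.4],"rotation":[0,0,0]},{"delta_pos":[0,0,0.6],"rotation":[0,0,0]},{"delta_pos":[0,0,0.8],"rotation":[0,0,0]},{"delta_pos":[0,0,0.8],"rotation":[0,0,0]}]'
python3 - <<'E'
from h import *
cap('side','d5.png');a=cap('wrist','w5.png');b=cv2.imread('pics/d5.png')[60:300,130:330]
cv2.imwrite('pics/w5b.png',np.hstack([a,cv2.resize(b,(288,384))]))
E
```

```text
opening: 0.181
gripper_force: 30.0
clock: 10.98
ee_pos: [0.5678, 0.1922, 0.311]
orientation: [[-0.977, 0.215, 0.007], [0.215, 0.977, 0.003], [-0.006, 0.004, -1.0]]
wrist_force: [1.3, -0.1, -2.0]
opening: 0.177
gripper_force: 30.0
clock: 11.4
ee_pos: [0.5674, 0.1921, 0.3901]
orientation: [[-0.977, 0.215, 0.006], [0.215, 0.977, 0.003], [-0.005, 0.004, -1.0]]
wrist_force: [0.9, -0.3, -0.4]
opening: 0.179
gripper_force: 30.0
```

View pics/w5b.png

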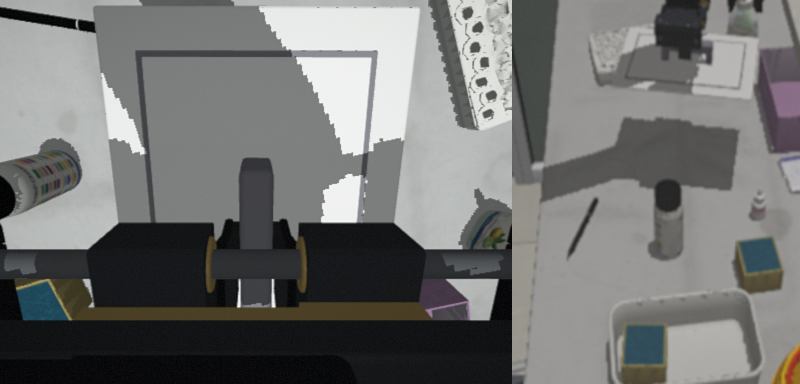

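The lid is held level by the middle of its bar. Its near plate corners are at (95,7) and (419,7). I'll work out the offset in the grip and the move to the tub.

```bash
python3 - <<'E'
from h import *
s=arm.state();z=s['ee_pos'][2]-.2067+.012
L=np.array([px('w5',u,v,z) for u,v in [(95,7),(419,7)]])
d=L[1]-L[0];a=np.arctan2(d[1],d[0])-np.pi/2;m=L.mean(0)
c=m[:2]+.121*np.array([np.cos(a),np.sin(a)])
print(np.linalg.norm(d),np.degrees(a),c,s['ee_pos'])
e=px('w5',256.5,158,z+.037);print('bar end',e, e[:2]+.045*np.array([np.cos(a),np.sin(a)]))
E
```

```text
0.16168936266804937 -12.428875545954838 [0.56966424 0.19190747] [0.56649238 0.1918073  0.38609092]
bar end [0.5196 0.2026 0.2284] [0.56354538 0.19291476]
```

```bash
python3 - <<'E'
from h import *
for z in (.0,.1,.15,.2): print(z,px('d1',309,318,z),px('d1',313,345,z), 'scene',px('s1',384,235,z))
E
python3 -m crank '[{"delta_pos":[-0.05,-0.3,0],"rotation":[0,0,0.03]},{"delta_pos":[-0.1,-0.6,0],"rotation":[0,0,0.06]},{"delta_pos":[-0.15,-0.9,0],"rotation":[0,0,0.09]},{"delta_pos":[-0.15,-1,0],"rotation":[0,0,0.1]}]' | sed -n 2p
python3 -m crank '[{"delta_pos":[-0.05,-0.3,0],"rotation":[0,0,0.03]},{"delta_pos":[-0.1,-0.6,0],"rotation":[0,0,0.06]},{"delta_pos":[-0.15,-0.9,0],"rotation":[0,0,0.067]},{"delta_pos":[-0.15,-1,0],"rotation":[0,0,0.067]}]' | sed -n 2p
python3 -m crank '[{"delta_pos":[0,-0.3,0],"rotation":[0,0,0]},{"delta_pos":[0,-0.6,0],"rotation":[0,0,0]},{"delta_pos":[0,-0.9,0],"rotation":[0,0,0]},{"delta_pos":[0,-1,0],"rotation":[0,0,0]},{"delta_pos":[0,-1,0],"rotation":[0,0,0]}]'
```

```text
0.0 [ 0.6567 -0.3317  0.    ] [ 0.6553 -0.3926  0.    ] scene [ 0.7672 -0.2838  0.    ]
0.1 [ 0.639  -0.3869  0.1   ] [ 0.6377 -0.4412  0.1   ] scene [ 0.6816 -0.3395  0.1   ]
0.15 [ 0.6301 -0.4146  0.15  ] [ 0.6289 -0.4656  0.15  ] scene [ 0.6387 -0.3673  0.15  ]
0.2 [ 0.6212 -0.4422  0.2   ] [ 0.6201 -0.4899  0.2   ] scene [ 0.5959 -0.3952  0.2   ]
ee_pos: [0.5505, 0.0863, 0.3843]
ee_pos: [0.535, -0.0136, 0.3845]
clock: 12.58
ee_pos: [0.5356, -0.1117, 0.385]
orientation: [[-0.999, -0.039, -0.003], [-0.039, 0.999, -0.001], [0.003, -0.001, -1.0]]
wrist_force: [-0.2, -0.2, -1.9]
opening: 0.181
gripper_force: 30.0
```

```bash
python3 - <<'E'
from h import *
P=[np.load(f'pics/{n}.npz') for n in('d1','s1')]
M=[p['K']@np.c_[p['R'],p['t']] for p in P]
X=cv2.triangulatePoints(M[0],M[1],np.array([[361.],[307]]),np.array([[434.],[223]]));X=(X[:3]/X[3]).ravel()
l=px('d1',309,307,X[2]);r=px('d1',411,307,X[2]);print(X,np.linalg.norm(l-r)/2)
a=np.radians(2.6);c=np.array([.5365,-.2527])+np.array([[np.cos(a),-np.sin(a)],[np.sin(a),np.cos(a)]])@[.121,-.082]
print(c,np.linalg.norm(c-X[:2]))
E
```

```text
[ 0.72133105 -0.40966525  0.16960527] 0.08957891772063332
[ 0.6610952  -0.32912667] 0.1005724632661795
```

```bash

python3 -m crank '[{"delta_pos":[-0.05,-0.3,0],"rotation":[0,0,0]},{"delta_pos":[-0.1,-0.6,0],"rotation":[0,0,0]},{"delta_pos":[-0.1,-0.9,0],"rotation":[0,0,0]},{"delta_pos":[-0.1,-1,0],"rotation":[0,0,0]},{"delta_pos":[-0.1,-1,0],"rotation":[0,0,0]}]' | sed -n '2p'
python3 -m crank '[{"delta_pos":[0,-0.1,-0.2],"rotation":[0,0,0]},{"delta_pos":[0,-0.2,-0.4],"rotation":[0,0,0]},{"delta_pos":[0,-0.2,-0.6],"rotation":[0,0,0]},{"delta_pos":[0,-0.2,-0.8],"rotation":[0,0,0]},{"delta_pos":[0,-0.2,-0.85],"rotation":[0,0,0]},{"delta_pos":[0,-0.2,-0.85],"rotation":[0,0,0]}]'
python3 - <<'E'
from h import *
print(arm.state()['ee_pos'])
a=cap('side','d6.png')
cv2.imwrite('pics/d6b.png',cv2.resize(a[180:360,150:390],(800,600)))
E
```

```text
ee_pos: [0.526, -0.21, 0.3856]
clock: 13.5
ee_pos: [0.5265, -0.2254, 0.2994]
orientation: [[-0.999, -0.049, -0.005], [-0.049, 0.999, 0.003], [0.004, 0.003, -1.0]]
wrist_force: [-0.2, 0.9, -0.6]
opening: 0.178
gripper_force: 30.0
[ 0.52648988 -0.22539941  0.29937006]
```

View pics/d6b.png

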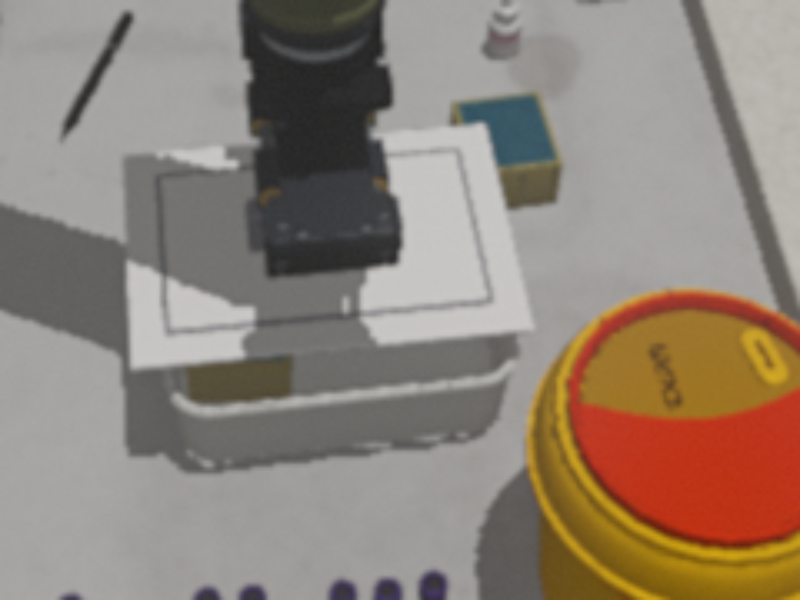

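The lid hovers above the tub, with plate corners at (124,157), (488,124), (533,328) and (132,368), clear of the bucket.

```bash
python3 - <<'E'
from h import *
Q=np.array([px('d6',150+u*.3,180+v*.3,.1047) for u,v in [(124,157),(488,124),(533,328),(132,368)]])
d=Q[1]-Q[0]+Q[2]-Q[3];print(Q.mean(0),np.degrees(np.arctan2(d[1],d[0])),[np.linalg.norm(Q[i]-Q[i-1]).round(3) for i in range(4)])
E
```

```text
[ 0.531075 -0.22675   0.1047  ] 2.6646582543726587 [np.float64(0.162), np.float64(0.242), np.float64(0.163), np.float64(0.24)]
```

```bash

python3 -m crank '[{"delta_pos":[0.05,-0.15,0],"rotation":[0,0,0]},{"delta_pos":[0.09,-0.27,0],"rotation":[0,0,0]},{"delta_pos":[0.09,-0.27,0],"rotation":[0,0,0]},{"delta_pos":[0.09,-0.27,0],"rotation":[0,0,0]}]' | sed -n '2p;4p'
python3 -m crank '[{"delta_pos":[0,0,-0.06],"rotation":[0,0,0]},{"delta_pos":[0,0,-0.12],"rotation":[0,0,0]},{"delta_pos":[0,0,-0.18],"rotation":[0,0,0]},{"delta_pos":[0,0,-0.22],"rotation":[0,0,0]},{"delta_pos":[0,0,-0.25],"rotation":[0,0,0]},{"delta_pos":[0,0,-0.25],"rotation":[0,0,0]}]'
python3 -m crank '[{"delta_pos":[0,0,-0.02],"rotation":[0,0,0]},{"delta_pos":[0,0,-0.03],"rotation":[0,0,0]},{"delta_pos":[0,0,-0.03],"rotation":[0,0,0]}]'
```

```text
ee_pos: [0.5358, -0.2559, 0.3028]
wrist_force: [0.2, -0.4, -2.1]
clock: 14.38
ee_pos: [0.5352, -0.2548, 0.2757]
orientation: [[-0.999, -0.046, -0.002], [-0.046, 0.999, 0.001], [0.002, 0.001, -1.0]]
wrist_force: [0.5, 0.1, -1.3]
opening: 0.18
gripper_force: 30.0
clock: 14.63
ee_pos: [0.5355, -0.2552, 0.2737]
orientation: [[-0.999, -0.046, 0.0], [-0.046, 0.999, 0.0], [-0.0, 0.0, -1.0]]
wrist_force: [0.8, -0.5, -2.5]
opening: 0.179
gripper_force: 30.0
```

```bash

python3 -m crank '[{"delta_pos":[0,0,-0.02],"rotation":[0,0,0]},{"delta_pos":[0,0,-0.02],"rotation":[0,0,0]},{"delta_pos":[0,0,-0.02],"rotation":[0,0,0]}]' | sed -n '2p;4p'
python3 -m crank '[{"delta_pos":[0,0,-0.02],"rotation":[0,0,0]},{"delta_pos":[0,0,-0.02],"rotation":[0,0,0]},{"delta_pos":[0,0,-0.02],"rotation":[0,0,0]}]' | sed -n '2p;4p'
```

```text
ee_pos: [0.5355, -0.2552, 0.2718]
wrist_force: [0.2, 0.9, -1.2]
ee_pos: [0.5357, -0.2554, 0.2707]
wrist_force: [-2.3, 1.8, 5.3]
```

Contact came at exactly the seated height, so I'll release and retreat.

```bash

python3 -m crank '[{"delta_pos":[0,0,0],"rotation":[0,0,0]},{"delta_pos":[0,0,0],"rotation":[0,0,0]},{"delta_pos":[0,0,0],"rotation":[0,0,0]},{"delta_pos":[0,0,0],"rotation":[0,0,0]},{"delta_pos":[0,0,0],"rotation":[0,0,0]},{"delta_pos":[0,0,0],"rotation":[0,0,0]},{"delta_pos":[0,0,0],"rotation":[0,0,0]},{"delta_pos":[0,0,0],"rotation":[0,0,0]}]' -1 | tail -3
python3 -m crank '[{"delta_pos":[0,0,0.2],"rotation":[0,0,0]},{"delta_pos":[0,0,0.5],"rotation":[0,0,0]},{"delta_pos":[0,0,0.8],"rotation":[0,0,0]},{"delta_pos":[0,0,1],"rotation":[0,0,0]}]' | sed -n '2p;4p'
python3 -m crank '[{"delta_pos":[0,0,0.4],"rotation":[0,0,0]},{"delta_pos":[0,0,0.8],"rotation":[0,0,0]},{"delta_pos":[0,0,1],"rotation":[0,0,0]},{"delta_pos":[0,0,1],"rotation":[0,0,0]},{"delta_pos":[0,0,1],"rotation":[0,0,0]}]' | sed -n '2p;4p'
python3 - <<'E'
from h import *
a=cap('side','d7.png')
cv2.imwrite('pics/d7b.png',cv2.resize(a[150:330,150:390],(800,600)))
E
```

```text
wrist_force: [-0.0, 0.1, -0.1]
opening: 0.706
gripper_force: 0.0
ee_pos: [0.5358, -0.2556, 0.3726]
wrist_force: [0.7, -0.4, 0.3]
ee_pos: [0.5356, -0.2555, 0.4711]
wrist_force: [-0.1, 1.2, 0.1]
```

View pics/d7b.png

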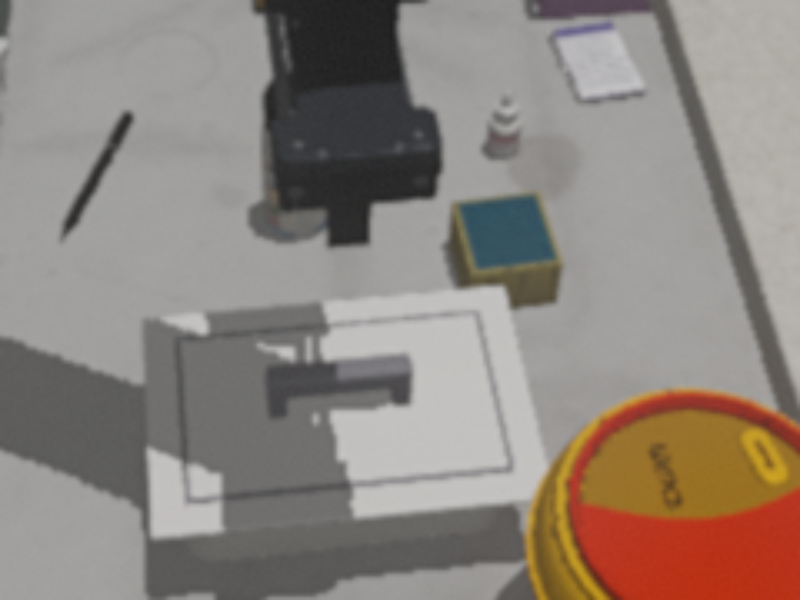

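The lid sits flat on the tub, with plate corners at about (145,318), (505,287), (548,500) and (152,538). The bottle's base is still in place, behind the gripper. I'm handing the job in.

```bash
python3 - <<'E'
from h import *
Q=np.array([px('d7',150+u*.3,150+v*.3,.076) for u,v in [(145,318),(505,287),(548,500),(152,538)]])
print(Q.mean(0),[np.linalg.norm(Q[i]-Q[i-1]).round(3) for i in range(4)])
print(arm.finish_job())
E
```

```text
[ 0.540275 -0.257525  0.076   ] [np.float64(0.163), np.float64(0.24), np.float64(0.163), np.float64(0.236)]
the job is handed in; nothing more can be done
None
```

I've handed the job in, with no verdict returned: the bottle stands upright on the desk beside the tub, the carton was left inside, and the lid sits flat on the rim, handle up, about 4 mm off centre by the side camera.

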